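# Free a blanked cooling-water port at the rotary evaporators

### The arm

A 7-joint arm with a two-finger parallel gripper is mounted at the origin on the work surface. World frame = base frame: x ahead of the robot, y to its left, z up, the work surface at z = 0. Lengths are in mm, angles in rad, forces in N, time in s.
With the tool pointing down it reaches from about 400 to 875 mm from the base axis. Payload 4.4 kg.
Tool frame: the origin (TCP) lies midway between the tips of the shut fingers; the grasp point (between the pads) lies 19 mm behind it; z points along the fingers, y is the direction in which the jaws open and shut (so a half turn about z gives the same grasp; the last joint's range is limited). The gripper opens to 85 mm and grips with 20 to 120 N. Pads are 22 mm wide; open, the fingers measure 114 mm over their backs; the gripper's body (76 mm by 85 mm) begins 54 mm behind the grasp point. The pads swing forward as they close: fully open they stand 13 mm farther back than shut.
Start: joints at [1.152, 0.628, 0.038, 1.517, -0.027, 0.996, -0.02], TCP at [224.62, -609.97, 231.313] pointing down, gripper open.
Joint ranges: [-3.06, 3.06], [-0.37, 2.12], [-1.25, 1.32], [0.18, 2.47], [-1.1, 4.24], [0.23, 1.98], [-2.94, 2.94]. Speed limits (rad/s): [2.57, 2.57, 3.14, 3.14, 3.14, 3.14, 3.14].

### API

Orientations are given as [roll, pitch, yaw] about the fixed x, y, z axes, in that order (R = Rz(yaw) Ry(pitch) Rx(roll)).
In Python, from cell import ctrl, vision gives the robot as it stands.
- The arm moves only by the tool play_rows, never from a script. Its arguments are lists of equal length, an entry for each row: "slide": the shift along the tool's x, y, z in mm, a list of three; "turn": the turn about the tool's z in rad; "fingers": the opening, from 0 (shut) to 1 (fully open). A call has 1 to 5 rows; each row is the pose to reach, as a shift and turn from the pose measured when the call began, along the tool's axes at that moment; what a row does not reach only later rows make up. A row lasts 1/8 s, in which the tool goes at most 62.5 mm and 10.7 degrees, less where a joint would pass 70% of its speed; a pose out of reach is approached as far as the arm can. A call with a gripper value outside its range is refused whole. The fingers move at their own pace and stop on an object; the grip force is fixed at half the most. Time passes only in rows, so rows that repeat a pose let the fingers close. It gives the time, the measured TCP pose, the force and the opening at its end, in the units of the state.
- ctrl.read_state(): the state, without advancing time (a new reading comes with each control period).
- vision.get_image(name): name is "side" or "top" or "wrist"; returns (picture, depth): 420x560x3 uint8, blue, green, red; 420x560 float32, mm along the optical axis (not along the pixel's ray), 0 where there is no reading.
- vision.camera_params(name): a dict with "fx", "fy", "cx", "cy" (pixels), "dist_coeffs" ([k1, k2, p1, p2, k3] as OpenCV has them; the pictures are not rectified), "position" and "rotation" of the camera in the world. Camera axes: x right, y up, looking along -z (the intrinsics and any distortion apply to the point x, -y, -z); pixel columns grow to the right and rows downward; lengths in mm; the calibration is good to about 2 mm. A picture is of the moment at which its call begins: read the wrist's pose just before it. camera_params takes no time and is no camera call; for the wrist camera it gives the pose at the moment of the call.
- ctrl.finish_job(): hands the job in, once; it reports no verdict.
The state is a dict: "clock": time; "qpos": joint angles; "qd": joint speeds; "tau": joint torques, N m; "eef_pos": TCP position; "tool_rot": TCP orientation; "force": force on the tool from outside, world axes, zero at the start; "torque": the same for the moment, N m; "width": finger opening in mm.
Only numpy, scipy, OpenCV 4.12 (cv2) and the standard library are available. Lean on these libraries where they do the work, as an engineer would, in place of code of your own. Each camera call takes 0.05 s, during which the arm holds its last target.

### The job

Take the brass blanking plug out of its quick coupler on the cooling-water manifold, so that a condenser can be connected there: turn the coupler's locked sleeve anticlockwise until you feel its notch meet the lock pin, draw the sleeve fully back so that the plug pops up, and let go so that the sleeve springs fully forward again. Then lift the plug out and set it down in the steel tray without dropping it. Leave the capped spare coupler, the bottle, the flask and the wrench as they are.

Things in the scene. Friction and masses are not known exactly. Their poses are not given: they have to be found in the camera images.
- manifold: Aluminium manifold block, 56 (x) x 230 (y) x 44 mm on a flat base plate 86 x 250 mm; origin under its centre, its top 50 mm above the bench; fixed. Two upright steel quick couplers stand on its top, 100 mm apart along its y, either way round: one holds the brass plug, the spare has a black rubber cap.
- coupler_grip (a point): Fixed point on the vertical axis of the coupler with the plug, 56 mm above the manifold's top, at the height to take its knurled steel sleeve. Sleeve: 35 mm in diameter; when forward (up) it reaches from 20 mm below to 7 mm above this point. Coupler's mouth: 10 mm above. Below the sleeve: 25 mm thick, hex foot. The sleeve slides back (down) and turns about the axis (0.02 N m).
- lock_pin (a point): Fixed lock pin, 3.5 mm wide, on that coupler just below the sleeve's skirt; point at the pin's middle. The sleeve stops hard on it after 1 mm of travel unless the 10 mm wide notch in the skirt's lower edge stands over it (within 8 degrees either way). The sleeve was left locked: turned clockwise, seen from above, 23 to 69 degrees past the pin. Turn it back anticlockwise; the angle is not reported.
- sleeve (a joint): How far that sleeve is drawn back (down), m: 0 fully forward, 0.008 fully back. A spring pushes it forward with 6 N, 9.6 N when fully back. Past about 0.006 the plug is released: the valve spring lifts it 7 mm at once; it then stands loose in the mouth and the sleeve can spring forward.
- plug_head (a point): Brass blanking plug, about 85 g: knurled round head 22 mm in diameter, 17 mm high; below it a round nose 13.6 mm thick, 26 mm long. The point is the centre of the head (z from nose to head). Locked, it is 21 mm above coupler_grip; popped up, 28 mm, the head's top 37 mm above it, the nose still 16 mm deep in the coupler, loose, to be lifted straight out.
- tray_floor (a point): Open steel tray, 150 (x) x 190 (y) mm outside, walls 4 mm thick, rim 24 mm above the floor inside; fixed. The point is the centre of its inner floor. The plug may lie in it any way up.
- spare_sleeve (a joint): Sleeve of the spare coupler, m drawn back (down): 0 forward. Leave it alone.
- spare: The spare coupler, same size, closed by a black rubber cap 24 mm in diameter whose top is 77 mm above the manifold's top. Origin on its axis at the manifold's top; fixed.
- plug: The same brass plug; origin at the tip of its nose, z towards the head.
- reagent: Bystander: amber bottle, 72 mm in diameter, 135 mm high; origin at the centre of its underside.
- flask: Bystander: round-bottomed flask on a cork ring, 80 mm in diameter, 125 mm high; origin at the centre of its underside.
- wrench: Bystander: steel wrench, 170 mm long, lying flat; origin at the middle of its underside, x along it.
Not all that is in view belongs to the job. What is shaped like the part that bears tray_floor but blue or turquoise is not meant.

How it is judged:
By the outcome, as a careful person would: the job done as asked, in the order asked, and still so for the second after the job is handed in, with the robot touching nothing.
It also fails if it takes over 58 s, if anything falls off the work surface, if the arm or the gripper's body presses on something with over 40 N, if the wrist force passes 120 N, or if a joint passes its speed limit or range.

## Working session

There is one attempt and no reset: what is moved stays moved. The work goes in short steps, Python scripts to look and compute and a tool call to move; the robot and the scene stay as the last step left them, time stands still between calls to the robot, and variables do not carry over. Pictures are saved under pics/ and viewed, and the job is handed in when it is done.

Besides the shell and the picture viewer there is one more tool, called after "Emit:" as name([rows], argument=value, ...), one row to a line, values as JSON. play_rows: Moves the arm, as the interface text tells. Its arguments: {"type":"object","properties":{"slide":{"type":"array"},"turn":{"type":"array"},"fingers":{"type":"array"}},"required":["slide","turn","fingers"]}

```bash
ls; mkdir -p pics; python3 - <<'E'
from cell import ctrl, vision
import cv2
s=ctrl.read_state(); print(s)
for n in ["side","top"]:
    im,d=vision.get_image(n); cv2.imwrite(f"pics/{n}0.png",im)
    print(vision.camera_params(n))
E
```

```text
pics
{'clock': 0.0, 'qpos': array([ 1.15219053,  0.62934219,  0.03844061,  1.51840311, -0.0270006 ,
        0.99630678, -0.01999478]), 'qd': array([-2.37922345e-04, -3.24685426e-04, -3.40881548e-05, -3.47079698e-04,
        5.71037315e-04,  1.55792715e-04,  6.60434048e-04]), 'tau': array([-9.72003090e-05, -5.63412631e+01,  1.22613665e+00, -1.93448675e+01,
        1.10319545e-02,  1.06457365e-02,  1.38419759e-05]), 'eef_pos': array([ 224.39928892, -609.34687162,  230.38039886]), 'tool_rot': array([-3.13965135e+00,  2.49810933e-05,  3.52811007e-01]), 'force': array([-0.13785126, -0.41461452, -0.28488255]), 'torque': array([ 0.02973946, -0.02700482,  0.0596263 ]), 'width': 85.27218732889064}
{'fx': 498.11066735677355, 'fy': 498.11066735677355, 'cx': 280.38396325651246, 'cy': 207.0973191408824, 'dist_coeffs': array([0.05431419, 0.        , 0.        , 0.        , 0.        ]), 'position': array([ 404.50642044, -919.24923736, 1244.84321001]), 'rotation': array([ 0.68310425,  0.00906073, -0.15753908])}
{'fx': 460.6048287996389, 'fy': 460.6048287996389, 'cx': 279.90478045665367, 'cy': 217.5179540153719, 'dist_coeffs': array([-0.0087629,  0.       ,  0.       ,  0.       ,  0.       ]), 'position': array([ 383.18029197,   16.04180271, 1287.91858783]), 'rotation': array([ 0.11812506, -0.00371612, -1.54305483])}
```

View pics/side0.png

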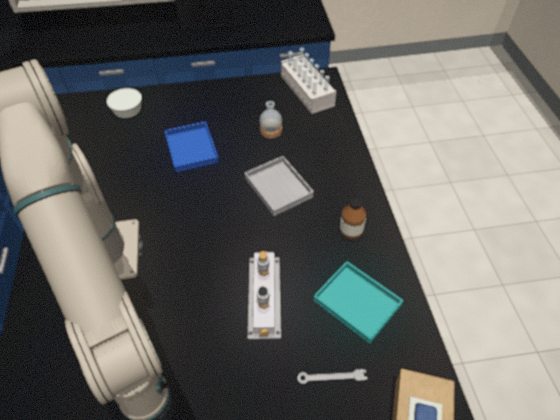

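View pics/top0.png

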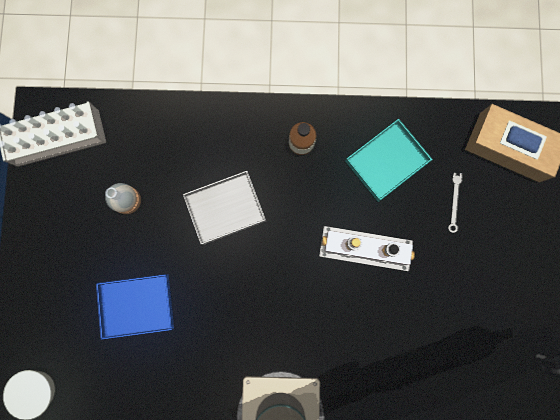

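Candidates in top view:
- Plug: brass head (354,243). Not it: black cap (393,250), orange end stubs (325,240) and (412,253).
- Tray: steel (225,207). Not it: turquoise (388,160), blue (135,307).

I'll check the choice in a close crop and measure.

```bash
cat > h.py <<'E'
import numpy as np, cv2
from scipy.spatial.transform import Rotation as Ro
def RM(r): return Ro.from_euler('xyz',r).as_matrix()
def ray(p,uv):
    K=np.array([[p['fx'],0,p['cx']],[0,p['fy'],p['cy']],[0,0,1]])
    q=cv2.undistortPoints(np.array(uv,float).reshape(-1,1,2),K,p['dist_coeffs']).reshape(-1,2)
    d=np.c_[q[:,0],-q[:,1],-np.ones(len(q))]
    return d@RM(p['rotation']).T
def onplane(p,uv,z):
    d=ray(p,uv); return p['position']+d*((z-p['position'][2])/d[:,2])[:,None]
def proj(p,X):
    c=(np.atleast_2d(X)-p['position'])@RM(p['rotation'])
    K=np.array([[p['fx'],0,p['cx']],[0,p['fy'],p['cy']],[0,0,1]])
    v=np.c_[c[:,0],-c[:,1],-c[:,2]]
    return cv2.projectPoints(v,np.zeros(3),np.zeros(3),K,p['dist_coeffs'])[0].reshape(-1,2)
E
python3 - <<'E'
from cell import ctrl, vision
from h import *
a=cv2.imread('pics/top0.png'); b=cv2.imread('pics/side0.png')
A=cv2.resize(a[215:280,310:425],None,fx=6,fy=6,interpolation=2)[:, :690]
B=cv2.resize(b[245:345,235:295],None,fx=5,fy=5,interpolation=2)
cv2.imwrite('pics/c1.png',A);cv2.imwrite('pics/c2.png',B)
pt=vision.camera_params('top');ps=vision.camera_params('side')
hsv=cv2.cvtColor(a,cv2.COLOR_BGR2HSV)
m=((hsv[...,0]>15)&(hsv[...,0]<35)&(hsv[...,1]>90)&(hsv[...,2]>80)).astype('uint8')
n,l,st,c=cv2.connectedComponentsWithStats(m[215:280,310:425])
print(st,c+[310,215])
# manifold white top
m=(a.min(2)>130).astype('uint8'); n,l,st,c=cv2.connectedComponentsWithStats(m)
for i in range(1,n):
    if st[i,4]>300 and c[i][1]>150:
        r=cv2.minAreaRect(np.argwhere(l==i)[:,::-1].astype('float32')); print(c[i],st[i],r)
        print(cv2.boxPoints(r), onplane(pt,cv2.boxPoints(r),50))
print(onplane(pt,[[354,243],[225,207]],127), onplane(pt,[[225,207]],4))
print(onplane(pt,[[393,250]],127))
E
```

```text
[[   0    0  115   65 7337]
 [  12   21    5   10   37]
 [  41   23    9    9   58]
 [  36   29    1    1    1]
 [  38   33    1    1    1]
 [  73   32    5    9   17]
 [ 101   36    4    9   24]] [[367.12362001 247.03652719]
 [324.13513514 240.43243243]
 [355.4137931  242.03448276]
 [346.         244.        ]
 [348.         248.        ]
 [384.17647059 251.47058824]
 [412.79166667 254.875     ]]
[224.24904999 208.38702134] [ 183  174   83   70 3421] ((224.2335662841797, 208.142333984375), (51.00515365600586, 69.54470825195312), 70.01689910888672)
[[182.8394  196.05838]
 [248.19708 172.29196]
 [265.62775 220.22629]
 [200.27005 243.9927 ]] [[581.49189575 281.1105822   50.        ]
 [652.36972355 105.75965399  50.        ]
 [521.70487784  53.90807193  50.        ]
 [452.52116781 227.4410423   50.        ]]
[117.96449704 195.78895464] [106 184  26  26 507] ((118.5, 196.5), (25.0, 25.0), 90.0)
[[106. 184.]
 [131. 184.]
 [131. 209.]
 [106. 209.]] [[608.8903608  492.60300902  50.        ]
 [610.80267662 424.33191965  50.        ]
 [542.03830266 419.78213749  50.        ]
 [540.12933588 48
[... 667 characters left out ...]
801  50.        ]
 [ -9.3714241  593.4417908   50.        ]
 [-13.10615722 714.96673669  50.        ]]
[270.25399812 386.19285042] [ 242  377   75   27 1063] ((277.0893859863281, 382.59332275390625), (24.688589096069336, 77.4787368774414), 77.19573211669922)
[[236.57759 379.14145]
 [312.12967 361.97055]
 [317.6012  386.0452 ]
 [242.0491  403.2161 ]] [[103.93691834 116.39841681  50.        ]
 [152.68269561 -79.17019728  50.        ]
 [ 92.24266203 -94.59492749  50.        ]
 [ 44.04457584  99.95492534  50.        ]]
[[ 461.55638472 -173.16776905  127.        ]
 [ 544.02393644  155.93351667  127.        ]] [[561.06541418 170.75512517   4.        ]]
[[ 446.63314349 -271.71418548  127.        ]]
```

View pics/c1.png

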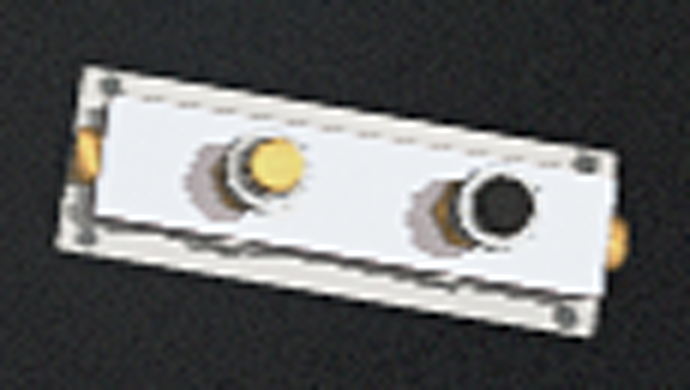

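View pics/c2.png

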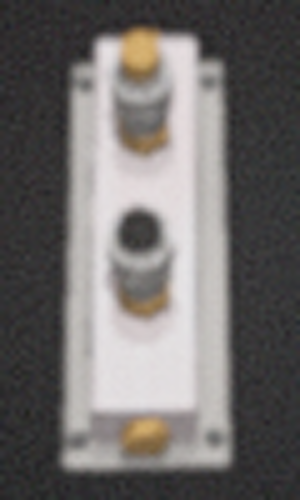

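Crop c1 confirms it: the brass head is at about (275,165), which is top (355.8,242.5). The black-capped spare is at (503,205) and the two brass stubs are on the block's ends. Next I'll approach and look with the wrist camera.

```bash
python3 - <<'E'
from cell import ctrl, vision
from h import *
pt=vision.camera_params('top');ps=vision.camera_params('side')
print(onplane(pt,[[355.9,242.5]],135.5),onplane(pt,[[393.9,249]],127), onplane(ps,[[235+140/5,245+48/5]],135.5))
w=vision.camera_params('wrist'); s=ctrl.read_state(); print(w,s['eef_pos'])
R=RM(s['tool_rot']); print(R.round(3)); print(R.T@(w['position']-s['eef_pos']), (R.T@RM(w['rotation'])).round(3))
T=np.array([455,-180,290]); print(R.T@(T-s['eef_pos']))
E
```

```text
[[ 462.36870154 -176.53513132  135.5       ]] [[ 449.2152645 -273.9894652  127.       ]] [[ 464.93069337 -179.5746095   135.5       ]]
{'fx': 301.39727917218033, 'fy': 301.39727917218033, 'cx': 276.3983299257404, 'cy': 208.20050359364808, 'dist_coeffs': array([-0.00720933,  0.        ,  0.        ,  0.        ,  0.        ]), 'position': array([ 289.91855319, -585.78248155,  373.21155059]), 'rotation': array([-0.27753489,  0.00222406, -1.21747992])} [ 224.43149904 -609.41171173  230.46593932]
[[ 0.938  0.345 -0.001]
 [ 0.345 -0.938  0.002]
 [-0.    -0.002 -1.   ]]
[  69.61655553    0.20341441 -142.74697242] [[ 0.001  0.962  0.274]
 [ 1.    -0.001  0.   ]
 [ 0.     0.274 -0.962]]
[ 364.73081376 -323.40970072  -58.9758863 ]
```

Emit:
play_rows([
  [50,-43,-4],
  [98,-85,-8],
  [146,-127,-12],
  [194,-168,-16],
  [240,-208,-20],
], turn=[0,0,0,0,0], fingers=[1,1,1,1,1])

```text
clock: 0.72
eef_pos: [375.6, -334.7, 250.4]
tool_rot: [-3.14, -0.0, 0.353]
force: [0.9, -0.2, -0.1]
width: 85.2
```

```bash
python3 - <<'E'
from cell import ctrl, vision
from h import *
s=ctrl.read_state(); print(s['clock'],s['eef_pos'],s['tool_rot'],s['qpos'],s['force'])
R=RM(s['tool_rot'])
print(R.T@(np.array([463,-178,250])-s['eef_pos']))
E
```

```text
0.725 [ 375.56414729 -334.69480132  250.39939386] [-3.13971352e+00 -4.27519437e-05  3.52699237e-01] [ 0.65859694  0.39563087  0.01977022  1.89514436 -0.01145347  0.85250798
 -0.53370614] [ 0.88187988 -0.23608548 -0.07533552]
[ 136.1810318  -116.84513186    0.62478413]
```

Emit:
play_rows([
  [46,-40,0],
  [92,-79,0],
  [137,-117,0],
  [137,-117,0],
  [137,-117,0],
], turn=[0,0,0,0,0], fingers=[1,1,1,1,1])

```text
clock: 1.35
eef_pos: [463.2, -177.9, 250.4]
tool_rot: [-3.14, 0.001, 0.353]
force: [-0.1, 0.3, -0.4]
width: 85.4
```

```bash
python3 - <<'E'
from cell import ctrl, vision
from h import *
s=ctrl.read_state(); w=vision.camera_params('wrist'); im,d=vision.get_image('wrist'); cv2.imwrite('pics/w1.png',im)
import pickle; pickle.dump((s,w,d),open('w1.pkl','wb'))
print(s['clock'],s['eef_pos'],s['tool_rot'],s['qpos'],s['force'],w)
E
```

```text
1.35 [ 463.19921093 -177.9114753   250.3690111 ] [-3.13972271e+00  1.10488303e-03  3.52915356e-01] [ 0.32040653  0.38606404 -0.01334462  1.91116306  0.00564395  0.84642464
 -0.91358741] [-0.10235161  0.29466901 -0.40238175] {'fx': 301.39727917218033, 'fy': 301.39727917218033, 'cx': 276.3983299257404, 'cy': 208.20050359364808, 'dist_coeffs': array([-0.00720933,  0.        ,  0.        ,  0.        ,  0.        ]), 'position': array([ 528.84210152, -154.20570924,  393.01052565]), 'rotation': array([-0.27862948,  0.00237833, -1.21728853])}
```

View pics/w1.png

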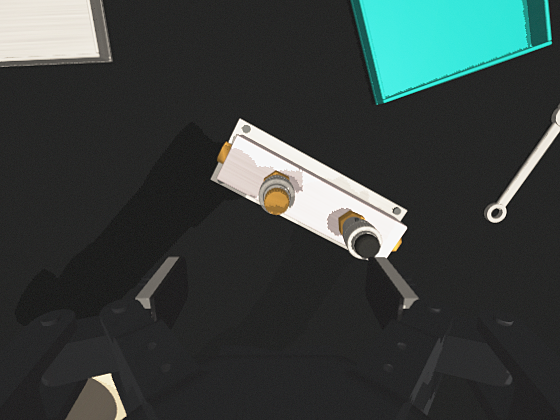

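The brass plug head is at (277,202) in the wrist picture, and the black-capped spare at (367,244). I'll measure the head precisely.

```bash
python3 - <<'E'
from h import *
import pickle
s,w,d=pickle.load(open('w1.pkl','rb'))
im=cv2.imread('pics/w1.png'); hsv=cv2.cvtColor(im,cv2.COLOR_BGR2HSV)
cv2.imwrite('pics/w1c.png',cv2.resize(im[160:270,200:420],None,fx=3.6,fy=3.6,interpolation=2))
m=((hsv[...,0]>10)&(hsv[...,0]<30)&(hsv[...,1]>100)&(hsv[...,2]>60)).astype('uint8')
n,l,st,c=cv2.connectedComponentsWithStats(m)
for i in range(1,n):
    if st[i,4]>20: print(st[i],c[i])
print('d',d[195:212:4,268:290:4])
for z in (135.5,): print(onplane(w,[[276.5,203]],z))
print(onplane(w,[[367,244]],127))
print(proj(w,[[463,-178,135.5],[463,-178,106]]))
E
```

```text
[217 141  15  23 175] [223.51428571 152.09714286]
[264 171  25  10  70] [276.27142857 174.75714286]
[264 188  25  27 535] [276.14579439 200.89345794]
[339 211  26  23 182] [347.44505495 218.72527473]
[392 238  10  14  55] [397.12727273 245.27272727]
d [[264.31412 263.65588 264.64502 263.70044 263.9394  285.30063]
 [265.66074 266.106   265.20465 264.74    265.6235  269.1063 ]
 [265.63214 265.27594 265.39587 265.01834 266.0748  268.63397]
 [267.142   267.86365 266.92938 267.23718 266.52972 290.51462]
 [268.1408  268.4205  267.6971  268.5222  270.2202  356.6764 ]]
[[ 464.03748123 -177.56220545  135.5       ]]
[[ 453.89531244 -272.9611182   127.        ]]
[[276.55811677 204.22765066]
 [276.61439662 196.32545506]]
```

View pics/w1c.png

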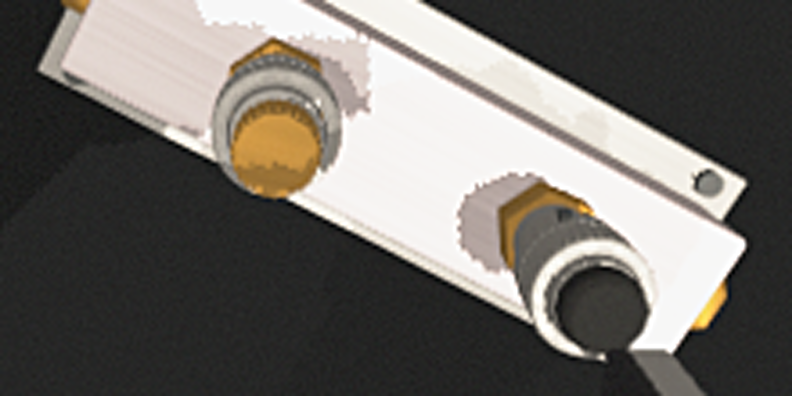

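Emit:
play_rows([
  [1,0,45],
  [1,0,90],
  [1,0,115],
  [1,0,115],
], turn=[0,0,0,0], fingers=[1,1,1,1])

```text
clock: 1.9
eef_pos: [461.4, -179.6, 133.9]
tool_rot: [-3.138, 0.005, 0.348]
force: [-0.8, -0.0, 0.4]
width: 85.2
```

```bash
python3 - <<'E'
from cell import ctrl, vision
from h import *
s=ctrl.read_state(); w=vision.camera_params('wrist'); im,d=vision.get_image('wrist'); cv2.imwrite('pics/w2.png',im)
import pickle; pickle.dump((s,w,d),open('w2.pkl','wb'))
print(s['clock'],s['eef_pos'],s['tool_rot'],s['force'])
print(proj(w,[[464,-178,135.5],[464,-178,113]]))
E
```

```text
1.9 [ 461.37968384 -179.57626756  133.87473266] [-3.13770442  0.0051491   0.34782669] [-0.76509416 -0.04776081  0.36833692]
[[274.95534717 257.99004767]
 [275.30312206 241.09528145]]
```

View pics/w2.png

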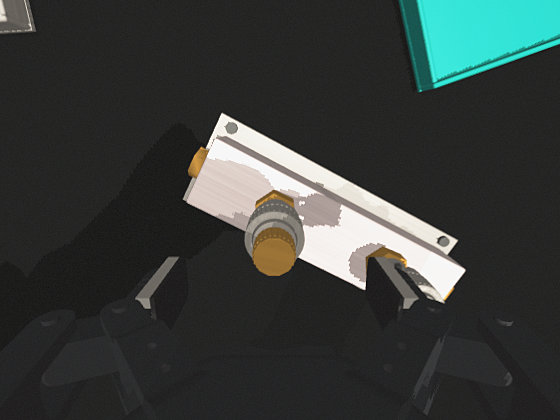

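The plug top is at (274,257), within a pixel of where the estimate projects. Descending onto the sleeve.

Emit:
play_rows([
  [3,-0.5,20],
  [3,-0.5,40],
  [3,-0.5,48],
  [3,-0.5,48],
  [3,-0.5,48],
], turn=[0,0,0,0,0], fingers=[1,1,1,1,1])

```text
clock: 2.58
eef_pos: [465.8, -178.5, 88.1]
tool_rot: [-3.141, 0.001, 0.348]
force: [0.0, -0.3, 1.1]
width: 85.2
```

```bash
python3 - <<'E'
from cell import ctrl, vision
s=ctrl.read_state();print(s['clock'],s['eef_pos'],s['tool_rot'],s['force'],s['torque'])
E
```

```text
2.575 [ 465.7813731  -178.53284209   88.09441442] [-3.14059090e+00  1.38459906e-03  3.47957201e-01] [ 0.0013865  -0.28317769  1.05069169] [-0.0513802  -0.03609338  0.0282731 ]
```

Emit:
play_rows([
  [-1.5,-1,2],
  [-1.5,-1,2],
  [-1.5,-1,2],
  [-1.5,-1,2],
  [-1.5,-1,2],
], turn=[0,0,0,0,0], fingers=[1,0.5,0.0,0,0])

```text
clock: 3.2
eef_pos: [463.9, -177.5, 86.4]
tool_rot: [-3.14, 0.002, 0.348]
force: [-1.4, 2.6, 4.9]
width: 33.6
```

```bash
python3 - <<'E'
from cell import ctrl, vision
s=ctrl.read_state();print(s['clock'],s['eef_pos'],s['tool_rot'],s['force'],s['torque'],s['width'])
E
```

```text
3.2 [ 463.88795823 -177.48412305   86.36331214] [-3.13980884e+00  1.52049503e-03  3.48461657e-01] [-1.42278717  2.55093286  4.87094415] [ 0.41882551  0.24000721 -0.05187073] 33.57690624381253
```

Emit:
play_rows([
  [0,0,0],
  [0,0,1.5],
  [0,0,3],
  [0,0,3],
  [0,0,3],
], turn=[0,0,0,0,0], fingers=[0,0,0,0,0])

```text
clock: 3.82
eef_pos: [463.9, -177.4, 85.1]
tool_rot: [-3.14, 0.001, 0.348]
force: [-5.1, 3.1, 21.4]
width: 33.6
```

```bash
cat > st.py <<'E'
from cell import ctrl
s=ctrl.read_state();print(s['clock'],s['eef_pos'].round(2),s['tool_rot'].round(4),'F',s['force'].round(2),'T',s['torque'].round(3),round(s['width'],2),'q7',s['qpos'][6].round(3))
E
python3 st.py
```

```text
3.825 [ 463.9  -177.4    85.12] [-3.1402e+00  9.0000e-04  3.4840e-01] F [-5.06  3.11 21.35] T [0.414 0.945 0.007] 33.63 q7 -0.929
```

Emit:
play_rows([
  [0,0,0.7],
  [0,0,0.7],
  [0,0,0.7],
  [0,0,0.7],
  [0,0,0.7],
], turn=[-0.05,-0.1,-0.15,-0.2,-0.2], fingers=[0,0,0,0,0])

```text
clock: 4.45
eef_pos: [464.0, -177.5, 85.5]
tool_rot: [-3.141, 0.0, 0.549]
force: [-3.3, 2.6, 14.0]
width: 33.8
```

```bash
python3 st.py
```

```text
4.45 [ 463.95 -177.52   85.52] [-3.1407e+00  2.0000e-04  5.4870e-01] F [-3.31  2.56 13.98] T [ 0.301  0.583 -0.043] 33.82 q7 -0.802
```

Emit:
play_rows([
  [0,0,1.2],
  [0,0,1.2],
  [0,0,1.2],
], turn=[-0.05,-0.1,-0.1], fingers=[0,0,0])

```text
clock: 4.82
eef_pos: [463.9, -177.6, 85.5]
tool_rot: [-3.141, -0.0, 0.649]
force: [-3.3, 2.2, 13.7]
width: 34.3
```

```bash
python3 st.py
```

```text
4.825 [ 463.92 -177.61   85.47] [-3.1412 -0.      0.6488] F [-3.34  2.21 13.66] T [ 0.332  0.644 -0.026] 34.29 q7 -0.738
```

Emit:
play_rows([
  [0,0,1.5],
  [0,0,1.5],
  [0,0,1.5],
], turn=[-0.05,-0.1,-0.1], fingers=[0,0,0])

```text
clock: 5.2
eef_pos: [463.9, -177.6, 85.3]
tool_rot: [3.141, -0.0, 0.749]
force: [-3.7, 2.4, 16.7]
width: 34.2
```

```bash
python3 st.py
```

```text
5.2 [ 463.95 -177.62   85.26] [ 3.1414e+00 -3.0000e-04  7.4900e-01] F [-3.66  2.41 16.7 ] T [0.376 0.702 0.007] 34.15 q7 -0.674
```

Emit:
play_rows([
  [0,0,1.5],
  [0,0,1.5],
  [0,0,1.5],
], turn=[-0.05,-0.1,-0.1], fingers=[0,0,0])

```text
clock: 5.58
eef_pos: [464.0, -177.6, 84.9]
tool_rot: [3.141, -0.0, 0.849]
force: [-3.2, 1.9, 14.4]
width: 34.0
```

Emit:
play_rows([
  [0,0,1.5],
  [0,0,1.5],
  [0,0,1.5],
], turn=[-0.05,-0.1,-0.1], fingers=[0,0,0])

```text
clock: 5.95
eef_pos: [464.1, -177.6, 83.5]
tool_rot: [3.14, -0.001, 0.949]
force: [-0.6, 1.6, 4.0]
width: 34.0
```

The force fell from about 15 N to 4 N and the sleeve dropped, so the notch has met the pin. I'll turn slightly more to centre it, then draw fully back.

Emit:
play_rows([
  [0,0,0.5],
  [0,0,2],
  [0,0,4],
  [0,0,5.5],
  [0,0,6.5],
], turn=[-0.04,-0.04,-0.04,-0.04,-0.04], fingers=[0,0,0,0,0])

```text
clock: 6.58
eef_pos: [464.3, -177.6, 78.3]
tool_rot: [3.14, -0.0, 0.99]
force: [-4.7, 3.0, 27.6]
width: 33.8
```

```bash
python3 st.py
```

```text
6.575 [ 464.28 -177.56   78.3 ] [ 3.1397e+00 -3.0000e-04  9.8990e-01] F [-4.72  2.99 27.61] T [0.613 1.168 0.017] 33.8 q7 -0.523
```

```bash
python3 - <<'E'
from cell import ctrl, vision
from h import *
s=ctrl.read_state(); w=vision.camera_params('wrist'); im,d=vision.get_image('wrist'); 
c=proj(w,[[464,-178,135.5],[464,-178,143]]);print(c, s['force'])
u,v=c[0].astype(int)
hsv=cv2.cvtColor(im,cv2.COLOR_BGR2HSV); cv2.imwrite('pics/w3.png',im)
# depth points to world z
for uu,vv in [(u,v),(u,v+5),(u,v-5),(u,v+12),(u-6,v+5)]:
    dd=d[vv,uu]; r=ray(w,[[uu,vv]])[0]; print(uu,vv,dd,w['position']+r*dd)
E
```

```text
[[276.21513726 338.5655253 ]
 [276.24432853 355.0474971 ]] [-4.71814651  2.98749819 27.60542062]
276 338 92.081276 [ 467.56668078 -172.4253596   143.3358577 ]
276 343 93.20314 [ 466.32383606 -174.31970315  142.81378124]
276 333 91.38687 [ 468.63203401 -170.80181814  143.50559956]
276 350 94.21819 [ 464.7715731  -176.68526955  142.56305358]
270 343 92.74332 [ 464.95511204 -173.03505572  143.19644522]
```

View pics/w3.png

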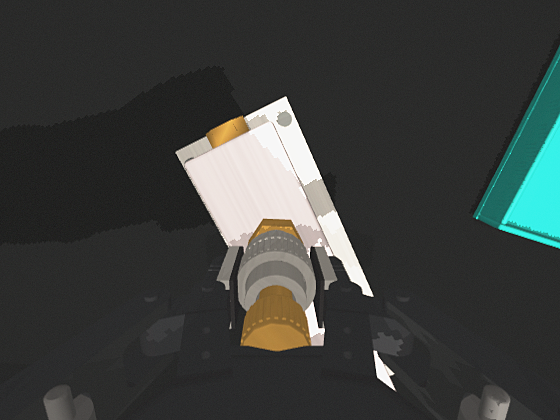

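The picture shows the head top at about z = 143, at (277,335), so the plug has popped up. Easing up and letting go.

Emit:
play_rows([
  [0,0,-3],
  [0,0,-6],
  [0,0,-6],
  [0,0,-6],
  [0,0,-6],
], turn=[0,0,0,0,0], fingers=[0,0,0.6,1,1])

```text
clock: 7.25
eef_pos: [464.2, -177.7, 84.0]
tool_rot: [3.14, -0.0, 0.99]
force: [-1.0, -0.2, -0.0]
width: 84.0
```

```bash
python3 st.py; python3 - <<'E'
from cell import ctrl, vision
from h import *
w=vision.camera_params('wrist'); im,d=vision.get_image('wrist'); cv2.imwrite('pics/w4.png',im)
E
```

```text
7.25 [ 464.17 -177.66   84.05] [ 3.140e+00 -1.000e-04  9.899e-01] F [-1.04 -0.22 -0.02] T [0.04  0.027 0.05 ] 84.04 q7 -0.52
```

View pics/w4.png

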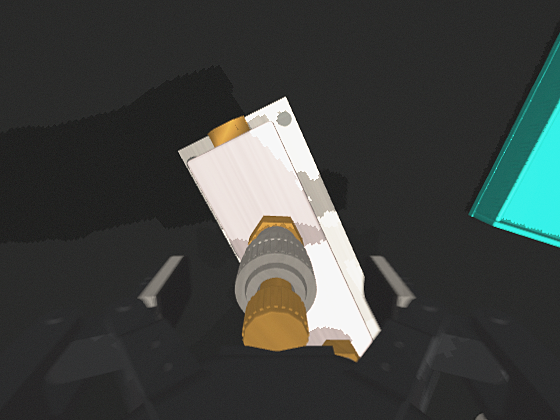

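Emit:
play_rows([
  [0,0,-15],
  [0,0,-34],
  [0,0,-34],
  [0,0,-34],
], turn=[0,0,0,0], fingers=[1,1,1,1])

```text
clock: 7.8
eef_pos: [464.0, -177.7, 118.2]
tool_rot: [3.14, -0.0, 0.99]
force: [-0.1, -0.3, -1.2]
width: 85.5
```

```bash
python3 st.py; python3 - <<'E'
from cell import ctrl, vision
from h import *
w=vision.camera_params('wrist'); im,d=vision.get_image('wrist'); cv2.imwrite('pics/w5.png',im)
v,u=np.mgrid[0:420,0:560]; uv=np.c_[u.ravel(),v.ravel()]; dd=d.ravel()
P=w['position']+ray(w,uv)*dd[:,None]
r=np.hypot(P[:,0]-464.1,P[:,1]+177.7)
ok=(dd>0)
for a,b in [(0,5),(5,10),(13.5,15),(15,16),(16,17.2)]:
    k=ok&(r>a)&(r<b)&(P[:,2]>95)
    print(a,b,k.sum(),np.percentile(P[k,2],[5,25,50,75,95]).round(1))
k=ok&(P[:,2]>139.5)&(r<20); print('head top centre',P[k,:2].min(0),P[k,:2].max(0))
E
```

```text
7.8 [ 463.99 -177.7   118.18] [ 3.1398e+00 -1.0000e-04  9.8970e-01] F [-0.07 -0.26 -1.19] T [ 0.06   0.032 -0.013] 85.5 q7 -0.5
0 5 365 [142.3 142.7 143.1 143.5 144. ]
5 10 1329 [115.2 142.4 143.  143.5 192.5]
13.5 15 1477 [112.7 193.1 201.  206.4 210.8]
15 16 771 [112.6 113.9 197.8 203.1 206.9]
16 17.2 853 [112.2 113.4 195.4 201.4 205.2]
head top centre [ 452.92308875 -187.59326534] [ 484.09351766 -158.16116564]
```

View pics/w5.png

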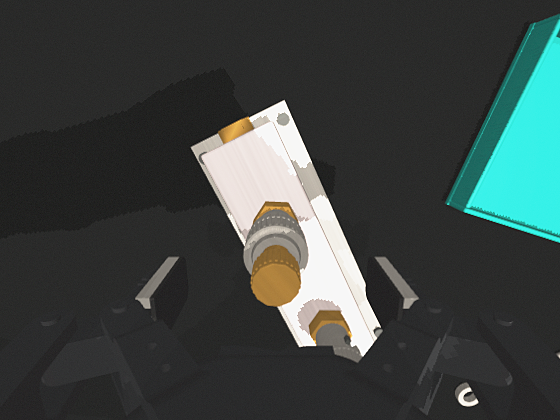

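The sleeve rim measures z ≈ 113, which is fully forward, and the head stands popped at 143. Gripping the head.

Emit:
play_rows([
  [0,0,0],
  [0,0,0],
  [0,0,0],
  [0,0,0],
  [0,0,0],
], turn=[0,0,0,0,0], fingers=[0.5,0.2,0,0,0])

```text
clock: 8.48
eef_pos: [463.8, -177.6, 117.9]
tool_rot: [3.14, 0.0, 0.99]
force: [-0.2, 1.1, 1.6]
width: 20.2
```

```bash
python3 st.py
```

```text
8.475 [ 463.78 -177.55  117.94] [3.1405e+00 1.0000e-04 9.8980e-01] F [-0.22  1.07  1.64] T [0.067 0.097 0.034] 20.19 q7 -0.5
```

Gripped at 20 mm width. Lifting straight up, slowly at first.

Emit:
play_rows([
  [0,0,-6],
  [0,0,-14],
  [0,0,-24],
  [0,0,-50],
  [0,0,-75],
], turn=[0,0,0,0,0], fingers=[0,0,0,0,0])

```text
clock: 9.1
eef_pos: [463.7, -177.5, 194.2]
tool_rot: [3.14, 0.0, 0.99]
force: [0.8, -1.4, -0.3]
width: 19.8
```

```bash
python3 st.py; python3 - <<'E'
from cell import ctrl, vision
from h import *
w=vision.camera_params('wrist'); im,d=vision.get_image('wrist'); cv2.imwrite('pics/w6.png',im)
im,d=vision.get_image('top'); cv2.imwrite('pics/t6.png',im)
# tray: z floor ~4? depth
pt=vision.camera_params('top')
m=(im.min(2)>110).astype('uint8'); n,l,st,c=cv2.connectedComponentsWithStats(m)
for i in range(1,n):
    if st[i,4]>2000 and c[i][0]<300: print(c[i],st[i])
for uv in [(210,200),(225,207),(240,210),(220,225)]:
    r=ray(pt,[uv])[0]; print(uv, pt['position']+r*d[uv[1],uv[0]])
for uv in [(183,195),(248,172),(265,217),(201,243)]:
    print(uv,onplane(pt,[uv],28))
E
```

```text
9.1 [ 463.69 -177.46  194.21] [3.1403 0.     0.9899] F [ 0.85 -1.39 -0.3 ] T [ 0.04  -0.045  0.087] 19.76 q7 -0.452
[268.65528493  52.73713822] [    0     0   560   164 56699]
[224.09226442 207.72151899] [ 183  171   83   73 3555]
[281.74138723 394.13642627] [ 239  374   85   46 2177]
(210, 200) [580.03717741 214.10427271   2.32906324]
(225, 207) [560.63821182 170.38357136   7.08341157]
(240, 210) [553.58511099 128.14380227   5.19999826]
(220, 225) [510.02362426 182.91027717   1.79067543]
(183, 195) [[587.99391885 285.53322457  28.        ]]
(248, 172) [[657.96674508 107.93285062  28.        ]]
(265, 217) [[533.05701362  56.59010035  28.        ]]
(201, 243) [[456.52343775 229.33231669  28.        ]]
```

View pics/w6.png

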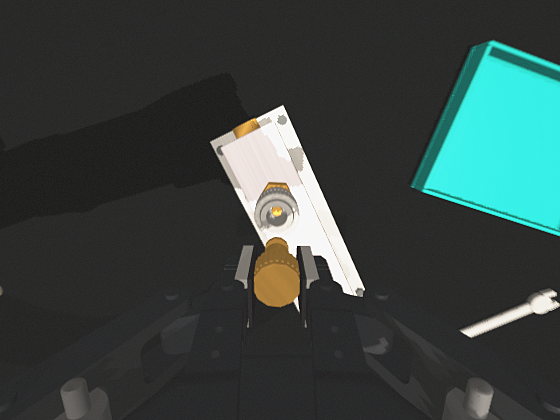

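View pics/t6.png

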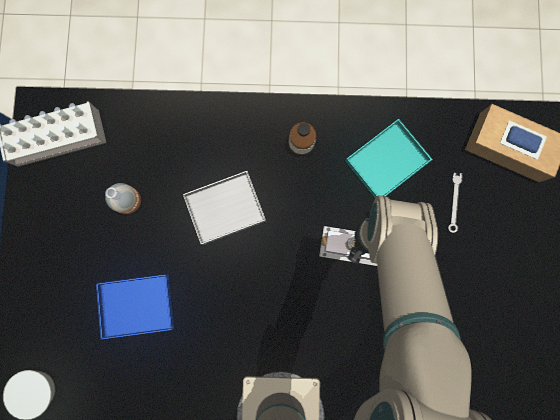

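The plug is out and held at wrist (277,280), and the coupler's mouth is open at (277,212). Now carrying it to the steel tray, at about (559,170).

Emit:
play_rows([
  [30,-10,0],
  [75,-24,0],
  [120,-39,0],
  [165,-53,0],
  [200,-65,0],
], turn=[0,0,0,0,0], fingers=[0,0,0,0,0])

```text
clock: 9.82
eef_pos: [521.1, 27.0, 195.0]
tool_rot: [3.135, -0.001, 0.991]
force: [0.3, -0.1, -0.7]
width: 19.8
```

```bash
cat > go.py <<'E'
import sys
from cell import ctrl
from h import *
s=ctrl.read_state(); print(RM(s['tool_rot']).T@(np.array(list(map(float,sys.argv[1:4])))-s['eef_pos']))
E
python3 st.py; python3 go.py 559 170 140
```

```text
9.825 [521.07  26.98 195.02] [ 3.1354e+00 -1.5000e-03  9.9110e-01] F [ 0.35 -0.14 -0.68] T [ 0.02  -0.021 -0.023] 19.81 q7 -0.866
[140.35209253 -46.938236    54.93405143]
```

Emit:
play_rows([
  [40,-14,0],
  [80,-27,10],
  [115,-39,30],
  [140,-47,50],
  [140,-47,55],
], turn=[0,0,0,0,0], fingers=[0,0,0,0,0])

```text
clock: 10.45
eef_pos: [557.5, 172.3, 137.9]
tool_rot: [3.138, -0.001, 0.995]
force: [-0.8, -0.3, -1.1]
width: 19.8
```

```bash
python3 st.py; python3 go.py 559 170 60; python3 - <<'E'
from cell import ctrl, vision
from h import *
im,d=vision.get_image('wrist'); cv2.imwrite('pics/w7.png',im)
E
```

```text
10.45 [557.47 172.34 137.95] [ 3.1382e+00 -5.0000e-04  9.9530e-01] F [-0.76 -0.26 -1.11] T [-0.036  0.011  0.01 ] 19.77 q7 -1.117
[-1.16867885  2.28876611 77.95732977]
```

View pics/w7.png

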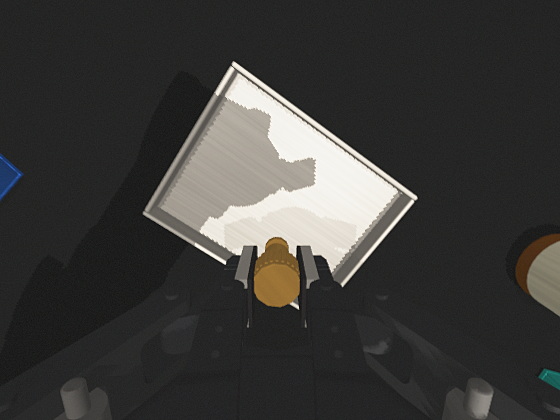

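Held over the steel tray, whose rim corners show at (234,63), (416,198) and (145,213). Checking the tray's centre from those.

```bash
python3 - <<'E'
from cell import ctrl, vision
from h import *
w=vision.camera_params('wrist')
P=onplane(w,[[234,63],[416,198],[145,213]],27); print(P, (P[1]+P[2])/2, np.linalg.norm(P[0]-P[1]),np.linalg.norm(P[0]-P[2]))
E
```

```text
[[592.4527693  282.60850369  27.        ]
 [663.02547181 108.68820268  27.        ]
 [457.25002605 226.76913699  27.        ]] [560.13774893 167.72866983  27.        ] 187.69330687723564 146.27992567176645
```

Emit:
play_rows([
  [-1,2,30],
  [-1,2,60],
  [-1,2,90],
  [-1,2,104],
  [-1,2,106],
], turn=[0,0,0,0,0], fingers=[0,0,0,0,0])

```text
clock: 11.12
eef_pos: [558.5, 166.7, 31.6]
tool_rot: [3.138, 0.002, 0.992]
force: [-0.4, -0.4, -0.9]
width: 20.0
```

```bash
python3 st.py
```

```text
11.125 [558.55 166.73  31.64] [3.138e+00 2.500e-03 9.920e-01] F [-0.43 -0.39 -0.95] T [-0.027  0.002 -0.048] 19.96 q7 -1.157
```

Emit:
play_rows([
  [0,0,2],
  [0,0,4],
  [0,0,6],
  [0,0,6],
], turn=[0,0,0,0], fingers=[0,0,0,0])

```text
clock: 11.62
eef_pos: [558.6, 166.7, 25.8]
tool_rot: [3.138, 0.002, 0.992]
force: [0.5, 0.4, -0.4]
width: 20.3
```

Emit:
play_rows([
  [0,0,1],
  [0,0,2],
  [0,0,2],
], turn=[0,0,0], fingers=[0,0,0])

```text
clock: 12.0
eef_pos: [558.5, 166.7, 23.7]
tool_rot: [3.138, 0.003, 0.992]
force: [-0.3, -0.9, -1.2]
width: 20.0
```

Emit:
play_rows([
  [0,0,1],
  [0,0,1],
  [0,0,1],
], turn=[0,0,0], fingers=[0,0,0])

```text
clock: 12.38
eef_pos: [558.5, 166.7, 22.7]
tool_rot: [3.138, 0.003, 0.992]
force: [-0.3, -0.2, -1.0]
width: 20.4
```

Emit:
play_rows([
  [0,0,1],
  [0,0,1],
  [0,0,1],
], turn=[0,0,0], fingers=[0,0,0])

```text
clock: 12.75
eef_pos: [558.7, 166.8, 21.9]
tool_rot: [3.138, 0.002, 0.992]
force: [-0.5, -0.0, 3.1]
width: 19.7
```

Contact at 3 N, so I'm releasing.

Emit:
play_rows([
  [0,0,0],
  [0,0,0],
  [0,0,0],
  [0,0,0],
  [0,0,0],
], turn=[0,0,0,0,0], fingers=[0.3,0.6,0.8,0.8,0.8])

```text
clock: 13.38
eef_pos: [558.7, 166.8, 21.9]
tool_rot: [3.138, 0.002, 0.992]
force: [0.4, 0.0, 0.1]
width: 68.2
```

```bash
python3 st.py; python3 - <<'E'
from cell import ctrl, vision
from h import *
im,d=vision.get_image('wrist'); cv2.imwrite('pics/w8.png',im)
E
```

```text
13.375 [558.67 166.78  21.92] [3.1377e+00 2.2000e-03 9.9220e-01] F [0.42 0.01 0.14] T [0.023 0.051 0.023] 68.19 q7 -1.161
```

View pics/w8.png

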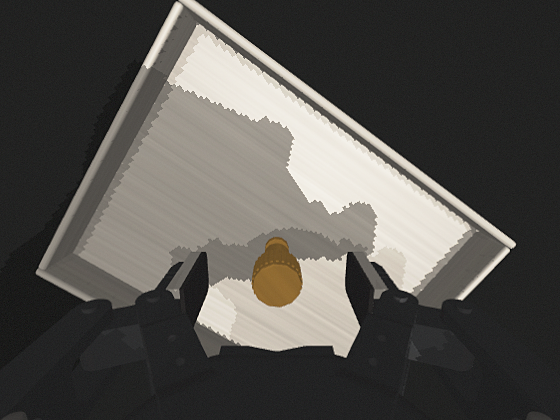

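The plug stands upright in the tray at (277,280), free of both pads. Rising straight up.

Emit:
play_rows([
  [0,0,-20],
  [0,0,-60],
  [0,0,-110],
  [0,0,-170],
  [0,0,-200],
], turn=[0,0,0,0,0], fingers=[0.8,0.8,0.8,0.8,0.8])

```text
clock: 14.05
eef_pos: [559.5, 168.1, 225.4]
tool_rot: [3.135, -0.002, 0.992]
force: [0.0, 0.1, -0.6]
width: 68.2
```

Emit:
play_rows([
  [-40,0,0],
  [-90,0,0],
  [-130,0,0],
  [-130,0,0],
], turn=[0,0,0,0], fingers=[1,1,1,1])

```text
clock: 14.55
eef_pos: [486.5, 56.0, 225.3]
tool_rot: [3.135, 0.001, 0.988]
force: [0.9, 0.2, 0.6]
width: 85.2
```

```bash
python3 st.py; python3 - <<'E'
from cell import ctrl, vision
from h import *
a,d=vision.get_image('top'); b,_=vision.get_image('side'); w,_=vision.get_image('wrist'); cv2.imwrite('pics/w9.png',w)
A=cv2.resize(a[160:280,170:430],None,fx=3,fy=3,interpolation=2); B=cv2.resize(b[140:345,230:380],None,fx=2.9,fy=2.9,interpolation=2)
cv2.imwrite('pics/t9.png',A);cv2.imwrite('pics/s9.png',B)
p=vision.camera_params('side')
for c in ([463.9,-177.7],[450,-273.5]): print((proj(p,[[*c,113],[*c,105]])-[230,140])*2.9)
E
```

```text
14.55 [486.51  55.97 225.31] [3.135e+00 1.200e-03 9.875e-01] F [0.88 0.17 0.65] T [ 0.056 -0.024  0.028] 85.24 q7 -0.92
[[ 95.19953987 344.30420451]
 [ 95.50871224 349.01907985]]
[[ 94.19481609 436.06978564]
 [ 94.52256419 440.58000982]]
```

View pics/t9.png

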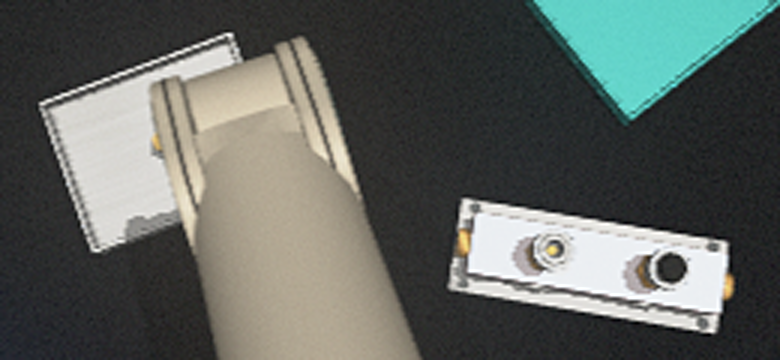

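View pics/s9.png

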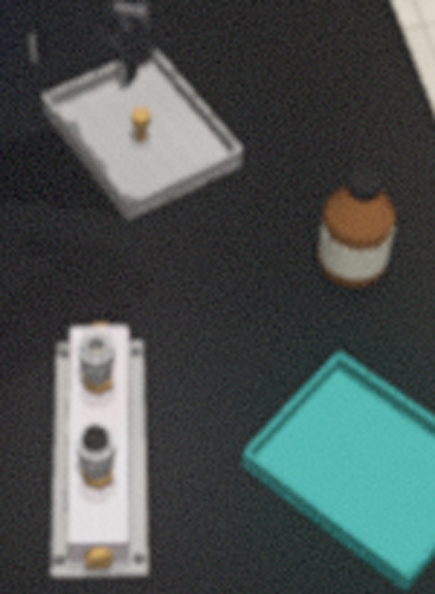

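View pics/w9.png

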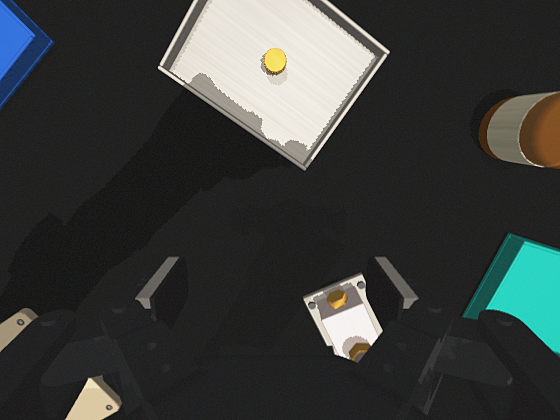

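The plug stands upright in the steel tray, at wrist (275,60) and side crop (140,125). The coupler is empty at side crop (97,345), with its sleeve sitting like the spare's. Bottle, turquoise tray and spare look unmoved, and the gripper is clear, so I'm handing in.

```bash
python3 -c "
from cell import ctrl
print(ctrl.finish_job())"
```

```text
the job is handed in; nothing more can be done
None
```

The plug is out of its coupler and standing upright on its nose near the centre of the steel tray. I handed the job in at about 14.7 s; `finish_job` gives no verdict.

- **Finding the notch:** The locked sleeve stopped hard after about 1.2 mm. I turned it anticlockwise under light downward load. After about 34° the force fell from roughly 15 N to 4 N and the sleeve dropped, so I took that as the notch.
- **Releasing the plug:** I turned about 2° more and drew the sleeve back to its end stop, about 8 mm at 28 N. The depth image then showed the head popped up to z ≈ 143 mm. After I let go, the sleeve rim measured about 113 mm, which is fully forward.
- **Setting it down:** I lifted the plug straight out and lowered it until it touched the tray floor at about 3 N. Then I opened the fingers and moved clear.

**Last checks:** The final pictures showed the plug standing in the steel tray, the coupler empty with its sleeve forward, and the gripper touching nothing. The spare coupler and the bottle looked untouched. I did not look at the flask and wrench again at the end, but the arm never went near them. No check failed or disagreed beyond camera differences of 2–3 mm.

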